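Release a connector from the leak-test nest and show it to the camera

TASK

The leak test is finished: throw back the toggle clamp that holds the grey connector in the test nest, draw the connector out of its bore and show its foot to the inspection camera. Hold it in the air in front of the tilted lens, foot towards the glass, centred on the lens axis and square to it, with about 60 mm between glass and foot, and finish there, still holding it motionless. The brass master plug stays clamped in its station, and the other things on the bench stay where they are.

Things in the scene. Friction and masses are not known exactly. Their poses are not given: they have to be found in the camera images.
- leak_nest: fixed two-station leak-test nest of aluminium, base plate 165 x 215 mm, 12 mm high; on its front half a block 46 x 200 mm, top 36 mm above the bench, with two bores, behind it two toggle clamps. Origin on the bench, z up, +x from the bores (at x = -45 mm, y = +55 and -55 mm) to the clamps, +y to the left station. Which part stands in which station varies
- seat_left (a point): centre of the left bore's mouth (+y side of the nest), at the top of the block, 36 mm above the bench. Bores are 26.6 mm wide and 10 mm deep; the parts stand upright in them and show 22 mm above the block
- seat_right (a point): centre of the right bore's mouth (-y side of the nest), the same otherwise
- connector: the grey plastic sealed connector that stands in one station of the nest: round, 32 mm tall, 25.6 mm wide at most (8 to 11 mm above its foot), tapering to 23 mm near the mouth, 12 g. Origin at the centre of its foot (underside), z from foot to mouth. It is under the pad of its clamp until that is opened
- connector_mouth (a point): centre of the connector's upper end (mouth), 32 mm above its foot
- master_plug: the brass master plug in the other station: 22 mm body with a 12 mm stem, 32 mm tall; origin at the centre of its underside
- clamp_left (a joint): handle angle of the left station's toggle clamp: 0 = clamped, handle upright; 1.25 = stop, thrown back along the nest's +x and down. The bar with the rubber pad (26 mm) on the part first hardly moves, then swings up 1.7 rad; upright it reaches 165 mm above the bench, 75 mm behind the bore. 2 to 3 N at the grip move it; it stays where it is left
- clamp_right (a joint): the same for the right station's clamp
- clamp_left_grip (a point): middle of the left clamp's grip, a black rubber rod 17 mm thick, 66 mm long; z axis along the handle to its tip, 27 mm further on. The grip turns with the handle about a pivot 80 mm from this point, 64 mm above the bench and 115 mm behind the bore along the nest's +x; when clamped this point is 144 mm above the bench
- clamp_right_grip (a point): the same on the right clamp's handle
- camera_stand: stand of the bench inspection camera, fixed, base plate 105 x 78 mm; origin on the bench below the lens, z up; the lens looks up and tilts towards the stand's -x
- camera_head: the camera with a round black ring light 62 mm wide round its lens, white on the front. Origin at the centre of the lens glass, 105 mm above the bench; its z axis is the lens axis, pointing out of the lens, upwards and tilted 25 degrees from vertical towards the stand's -x. The connector's foot belongs on this axis 60 mm from the glass, the connector's z along this z
- spare_connector_1: one of two spare grey connectors standing on the bench, like the one in the nest; leave it
- spare_connector_2: the other spare connector standing on the bench; leave it
- seal_block: aluminium seal block 40 x 85 x 36 mm on the bench; leave it
- grease_tin: flat round tin, 54 mm wide, 24 mm tall; leave it
- vial: small dropper bottle, 31 mm wide, 94 mm tall; leave it
- hex_key: bent hex key 32 x 132 mm lying flat on the bench; leave it
- screwdriver: screwdriver 184 mm long lying on the bench; leave it
- usb_stick: memory stick 17 x 50 x 8 mm lying on the bench; leave it

How it is judged (in metres and radians):
On the way, in this order (a step that is already met when the one before it is completed fails the run):
1. the clamp over the connector is thrown back (handle past 0.95 rad) while the connector still stands in its bore ((((horizontal distance between connector and seat_left below 0.006 m and z of connector in the frame of leak_nest below 0.031 m) and value of joint clamp_left above 0.95 rad) or ((horizontal distance between connector and seat_right below 0.006 m and z of connector in the frame of leak_nest below 0.031 m) and value of joint clamp_right above 0.95 rad))), for 0.2 s.
2. the connector is drawn out of the nest in the fingers (foot above 60 mm) (z of connector in the frame of leak_nest above 0.06 m and contact force between connector and the fingers above 0.5 N), for 0.1 s.
At the end, for the whole second after the job is handed in: the connector is held in the fingers, at rest in the air, touching neither nest nor camera: foot 48 to 72 mm from the lens glass and within 8 mm of the lens axis each way, axes aligned within 0.16 rad, mouth away from the lens; the master plug still stands in its bore, its clamp closed (z of connector in the frame of camera_head between 0.048 and 0.072 m and x of connector in the frame of camera_head between -0.008 and 0.008 m and y of connector in the frame of camera_head between -0.008 and 0.008 m and angle between the z axis of connector and the z axis of camera_head, either way round below 0.16 rad and z of connector_mouth in the frame of camera_head above 0.075 m and contact force between connector and the fingers above 0.5 N and contact force between connector and camera_stand below 0.05 N and contact force between connector and leak_nest below 0.05 N and linear speed of connector below 0.02 m/s and (((horizontal distance between master_plug and seat_left below 0.006 m and z of master_plug in the frame of leak_nest below 0.031 m) and value of joint clamp_left below 0.15 rad) or ((horizontal distance between master_plug and seat_right below 0.006 m and z of master_plug in the frame of leak_nest below 0.031 m) and value of joint clamp_right below 0.15 rad))); the arm keeps its last pose, push and grip.
It fails at once if the master plug's clamp is opened or the plug leaves its bore (not (((horizontal distance between master_plug and seat_left below 0.006 m and z of master_plug in the frame of leak_nest below 0.031 m) and value of joint clamp_left below 0.15 rad) or ((horizontal distance between master_plug and seat_right below 0.006 m and z of master_plug in the frame of leak_nest below 0.031 m) and value of joint clamp_right below 0.15 rad))).
It fails at once if a spare connector, the seal block, the tin, the dropper bottle, the hex key, the screwdriver or the memory stick is shifted by more than 20 mm (distance of any of spare_connector_1, spare_connector_2, seal_block, grease_tin, vial, hex_key, screwdriver, usb_stick from where it was at the start of the episode above 0.02 m).
It also fails if it takes over 48 s, if anything falls off the work surface, if the arm or the gripper's body presses on something with over 40 N, if the wrist force passes 120 N, or if a joint passes its speed limit or range.

ROBOT

A 6-joint arm with a two-finger parallel gripper is mounted at the origin on the work surface; the furniture and walls round the work are solid. World frame = base frame: x ahead of the robot, y to its left, z up, the work surface at z = 0. Lengths are in m, angles in degrees, forces in N, time in s.
With the tool pointing down it reaches from about 0.425 to 1.125 m from the base axis. Payload 14.9 kg.
Tool frame: the origin (TCP) lies midway between the tips of the shut fingers; the grasp point (between the pads) lies 19 mm behind it (manip.grasp_offset is the distance from the TCP to the grasp point, in m); z points along the fingers, x is the direction in which the jaws open and shut, and the axes are right-handed (so a half turn about z gives the same grasp; the last joint's range is limited). The gripper opens to 91 mm and grips with 3 to 60 N. Pads are 32 mm wide; open, the fingers measure 118 mm over their backs; the gripper's body (76 mm by 178 mm) begins 60 mm behind the grasp point.
Start: joints at [-65.277, 21.709, 99.362, -0, 58.929, -1.908], TCP at [0.314, -0.626, 0.214] pointing down, gripper open.
Joint ranges: [-158.91, 158.91], [-42.39, 125.64], [0.06, 152.35], [-60.88, 240.88], [17.5, 164.5], [-176.32, 176.32]. Speed limits (degrees/s): [108.29, 108.29, 136.94, 180, 180, 180].

INTERFACE

Orientations are given as [roll, pitch, yaw] about the fixed x, y, z axes, in that order (R = Rz(yaw) Ry(pitch) Rx(roll)).
In Python, from plant import monitor, cams, manip, spotter gives the robot as it stands. The module is installed in compiled form; this text tells all that it offers.
- The arm moves only by the tool apply_moves, never from a script. Its argument "steps" is a list of rows, each a list of 3 entries, a list of its own where there are three numbers: the finger opening in mm, from 0 to 91.2, then the shift along the tool's x, y, z in mm, then the turn, a rotation vector about the tool's x, y, z in rad. In form: [[grip, [x, y, z], [wx, wy, wz]], ...]. A call has 1 to 20 rows; each row shifts and turns the commanded pose from where the row before left it, along the tool's axes as they then stand; what a row does not reach is not made up. A row lasts 1/10 s, in which the tool goes at most 50 mm and 8.59 degrees, less where a joint would pass 70% of its speed; a pose out of reach is approached as far as the arm can. A call with a gripper value outside its range is refused whole. The fingers move at their own pace and stop on an object; "grip_force" is the grip in N (left out, the last holds). Time passes only in rows, so rows that do not move let the fingers close. It gives the time, the measured TCP pose, the force and the opening at its end, in the units of the state.
- monitor.state(): the state, without advancing time (a new reading comes with each control period).
- cams.snapshot(name): name is "scene" or "top"; returns (picture, depth): 420x560x3 uint8, blue, green, red; 420x560 float32, m along the optical axis (not along the pixel's ray), 0 where there is no reading.
- cams.calibration(name): a dict with "fx", "fy", "cx", "cy" (pixels), "T" (4x4, takes a point from camera to world coordinates). Camera axes: x right, y down, z forward; pixel columns grow to the right and rows downward; lengths in m; the calibration is good to about 2 mm. A picture is of the moment at which its call begins. calibration takes no time and is no camera call.
- manip.sign_off(): hands the job in, once; it reports no verdict.
Trained networks look in the newest picture that a camera, given by its name, has taken for a name from the list of things; names that differ only in an ending like _2 or _b are one class to them, and where a whole thing is asked for, a point or a joint stands for the part that bears it (a point fixed in the world has none). Each returns a list of dicts, best first, with "conf" (0 to 1); they miss things now and then, are a little off and sometimes report something else, mostly with a low value. They report only what shows in the picture. A call takes as long as a camera call.
- spotter.boxes_of(camera, target): "box" ([left, top, width, height] in pixels, round what is visible of it).
- spotter.cut_out(camera, target): "pixels" (420x560 bool, what is visible of it) and "box" ([left, top, width, height] in pixels, round what is visible of it).
The state is a dict: "t": time; "qpos": joint angles; "dq": joint speeds; "joint_efforts": joint torques, N m; "ee_pos": TCP position; "eef_rot": TCP orientation; "contact_force": force on the tool from outside, world axes, zero at the start; "torque": the same for the moment, N m; "width": finger opening in m.
Only numpy, scipy, OpenCV 4.12 (cv2) and the standard library are available. Lean on these libraries where they do the work, as an engineer would, in place of code of your own. Each camera call takes 0.05 s, during which the arm holds its last target. There are 200 camera calls.

## Working session

There is one attempt and no reset: what is moved stays moved. The work goes in short steps, Python scripts to look and compute and a tool call to move; the robot and the scene stay as the last step left them, time stands still between calls to the robot, and variables do not carry over. Pictures are saved under pics/ and viewed, about 8 in all and at most 12, crops included, and the job is handed in when it is done.

Besides the shell and the picture viewer there is one more tool, called after "Request:" by a JSON object that holds its "name" and its "arguments". apply_moves: Moves the arm, as the interface text tells. Its arguments: {"type":"object","properties":{"steps":{"type":"array"},"grip_force":{"type":"number"}},"required":["steps"]}

```bash
mkdir -p pics
cat > h.py <<'E'
import numpy as np, cv2
from plant import monitor, cams, manip, spotter
from scipy.spatial.transform import Rotation as R
def pts(name,depth,mask):
    c=cams.calibration(name); v,u=np.nonzero(mask&(depth>0)); z=depth[v,u]
    p=np.c_[(u-c["cx"])/c["fx"]*z,(v-c["cy"])/c["fy"]*z,z]
    return p@c["T"][:3,:3].T+c["T"][:3,3]
E
python3 - <<'E'
from h import *
print(monitor.state())
ims=[]
for n in("scene","top"):
    im,d=cams.snapshot(n); np.savez(f"{n}0.npz",im=im,d=d); cv2.imwrite(f"pics/{n}0.png",im)
    c=cams.calibration(n);print(n,c["fx"],c["T"].round(3).tolist())
    for t in("leak_nest","connector","master_plug","clamp_left","clamp_left_grip","camera_stand","camera_head","vial"):
        for r in spotter.cut_out(n,t)[:4]:
            p=pts(n,d,r["pixels"]); print(n,t,round(r["conf"],2),r["box"],np.median(p,0).round(3) if len(p) else None, p.min(0).round(3) if len(p) else None,p.max(0).round(3) if len(p) else None)
E
```

```text
{'t': 0.0, 'qpos': array([-6.52769696e+01,  2.17374971e+01,  9.93948723e+01,  3.07543276e-04,
        5.89278287e+01, -1.90696696e+00]), 'dq': array([ 0.06305105, -0.06495293,  0.01539845, -0.01767949,  0.03852603,
        0.01887393]), 'joint_efforts': array([ 1.89406455e-03, -7.63715315e+01, -4.34365761e+01,  6.51386054e-02,
        4.24541580e-02, -7.79504785e-05]), 'ee_pos': array([ 0.31360508, -0.62539144,  0.21330704]), 'eef_rot': array([-1.79997734e+02,  6.01559785e-02, -6.33701603e+01]), 'contact_force': array([0.89890132, 0.33021269, 0.19908193]), 'torque': array([-0.00037857, -0.04768819, -0.03130511]), 'width': 0.0910949521483643}
scene 520.212602677285 [[0.904, 0.293, -0.311, 1.094], [0.427, -0.646, 0.632, -1.049], [-0.016, -0.704, -0.71, 1.212], [0.0, 0.0, 0.0, 1.0]]
scene leak_nest 0.62 [236.4, 178.1, 75.9, 71.2] [ 0.532 -0.038  0.033] [ 0.402 -0.109 -0.005] [0.598 0.15  0.171]
scene leak_nest 0.52 [247.9, 217.9, 7.6, -0.4] [ 0.459 -0.052  0.045] [ 0.444 -0.06   0.032] [ 0.466 -0.036  0.059]
scene connector 0.6 [249.4, 216.5, 4.5, -0.4] [ 0.459 -0.052  0.046] [ 0.444 -0
[... 1167 characters left out ...]
01 -0.006] [0.596 0.122 0.173]
top clamp_left 0.55 [121.7, 212.1, 38.1, 40.9] [0.564 0.251 0.04 ] [ 0.517  0.217 -0.003] [0.627 0.31  0.117]
top clamp_left_grip 0.64 [208.9, 222.9, 7.6, 13.8] [0.57  0.057 0.112] [0.553 0.051 0.014] [0.582 0.071 0.173]
top camera_stand 0.72 [120.5, 210.5, 38.9, 43.4] [0.565 0.251 0.04 ] [ 0.517  0.217 -0.007] [0.631 0.307 0.117]
top camera_stand 0.36 [256.1, 152.4, 11.8, 17.3] [ 0.757 -0.059  0.008] [ 0.738 -0.074  0.002] [ 0.78  -0.044  0.013]
top camera_head 0.92 [117.6, 216.4, 29.0, 32.4] [0.559 0.259 0.102] [ 0.524  0.229 -0.003] [0.605 0.33  0.117]
top camera_head 0.72 [206.7, 221.0, 10.0, 15.4] [0.571 0.058 0.139] [0.553 0.051 0.027] [0.583 0.071 0.173]
```

View pics/scene0.png

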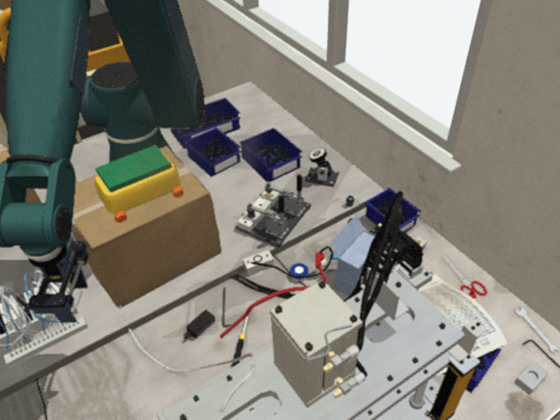

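View pics/top0.png

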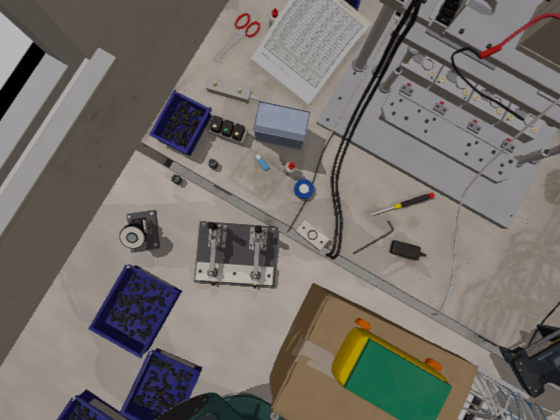

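The nest is at about (237,254) in the top picture and the camera stand at (140,232). The spares are probably the two small dark things at (177,180) and (213,163). A cardboard box stands between the arm and the nest. I'll enlarge both views and fit the nest geometry.

Run:
```python
from h import *
a=np.load("top0.npz");b=np.load("scene0.npz")
A=cv2.resize(a["im"][205:295,110:290],(800,400),interpolation=cv2.INTER_CUBIC)
B=cv2.resize(b["im"][140:250,230:345],(210,200),interpolation=cv2.INTER_CUBIC)
B=cv2.resize(b["im"][170:245,230:320],(240,200),interpolation=cv2.INTER_CUBIC)
C=cv2.resize(b["im"][140:195,295:365],(255,200),interpolation=cv2.INTER_CUBIC)
o=np.zeros((600,800,3),np.uint8);o[:400]=A;o[400:,:240]=B;o[400:,260:515]=C
cv2.imwrite("pics/crop1.png",o)
full=np.ones((420,560),bool)
P=np.r_[pts("top",a["d"],full),pts("scene",b["d"],full)]
# height map of region
def top(n,D,lo,hi):
    p=pts(n,D,full); m=np.all((p>lo)&(p<hi),1); return p[m]
for n,D in(("top",a["d"]),("scene",b["d"])):
    p=top(n,D,[.38,-.13,.03],[.48,.15,.042])
    r=cv2.minAreaRect((p[:,:2]*1000).astype(np.float32)); print(n,"block",len(p),r,np.median(p[:,2]))
    p=top(n,D,[.38,-.14,.006],[.63,.15,.02]); r=cv2.minAreaRect((p[:,:2]*1000).astype(np.float32)); print("plate",len(p),r)
    for y0,y1 in((-.1,0),(0,.12)):
        p=top(n,D,[.5,y0,.15],[.62,y1,.18]); print("tip",len(p),p.mean(0).round(4) if len(p) else 0)
    p=top(n,D,[.48,.2,.03],[.65,.35,.3]); print("head",len(p),p.min(0).round(3),p.max(0).round(3))
# highest obstacles
p=pts("top",a["d"],full)
for nm,lo,hi in(("box",[.15,-.6,.1],[.5,-.1,.6]),):
    q=p[np.all((p>lo)&(p<hi),1)];print(nm,q.min(0),q.max(0))
```

```text
top block 1083 ((457.4869384765625, 14.463424682617188), (200.3439178466797, 46.14976501464844), 85.72465515136719) 0.03574835612855676
plate 2828 ((489.0804443359375, 0.3137664794921875), (271.0769348144531, 206.14907836914062), 87.69100952148438)
tip 44 [ 0.5675 -0.0496  0.1663]
tip 46 [0.5757 0.0583 0.1664]
head 698 [0.48  0.229 0.03 ] [0.603 0.29  0.117]
scene block 410 ((451.3680114746094, 28.739273071289062), (61.2112922668457, 241.03964233398438), 2.7765023708343506) 0.035569248372504414
plate 1055 ((504.9525146484375, 4.5326385498046875), (244.0420379638672, 285.76470947265625), 0.9855948090553284)
tip 37 [ 0.5705 -0.0566  0.1623]
tip 33 [0.5782 0.053  0.1616]
head 403 [0.481 0.225 0.031] [0.606 0.288 0.118]
box [ 0.15004566 -0.59999894  0.1000715 ] [ 0.43118437 -0.10001797  0.39412355]
```

View pics/crop1.png

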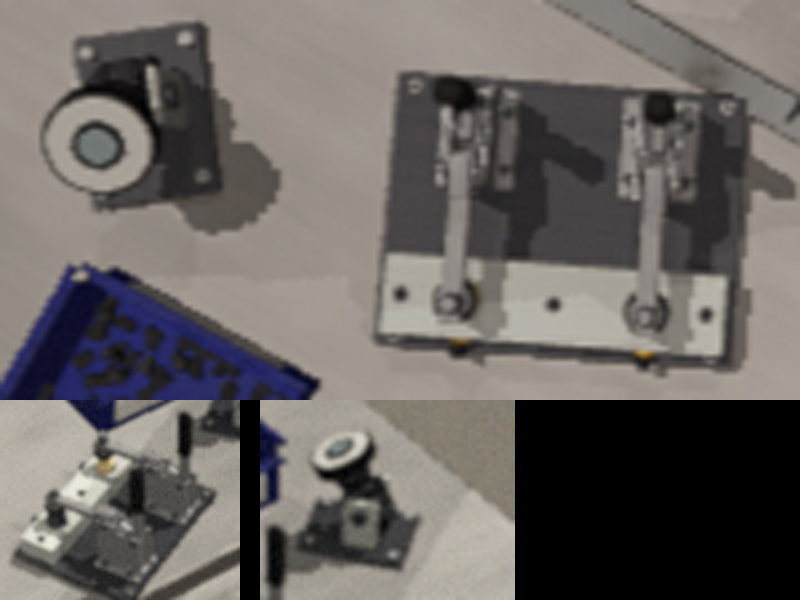

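The enlarged crop shows brass under the left (+y) pad at (455,345), and in the scene crop at (105,465). The dark grey connector stands in the right (−y) station at (57,510). Next I'll fit the lens axis, check the heights along the path and work out how the gripper body is oriented.

Run:
```python
from h import *
a=np.load("top0.npz");b=np.load("scene0.npz");full=np.ones((420,560),bool)
pt=pts("top",a["d"],full);ps=pts("scene",b["d"],full)
for n,p in(("top",pt),("scene",ps)):
    q=p[np.all((p>[.5,.21,.085])&(p<[.63,.31,.13]),1)]
    # ransac plane
    rng=np.random.default_rng(0);best=None
    for _ in range(500):
        s=q[rng.choice(len(q),3,False)];nn=np.cross(s[1]-s[0],s[2]-s[0]);l=np.linalg.norm(nn)
        if l<1e-4: continue
        nn/=l;m=abs((q-s[0])@nn)<.0025
        if best is None or m.sum()>best.sum(): best=m
    w=q[best];c=w.mean(0);nn=np.linalg.svd(w-c)[2][2];nn*=np.sign(nn[2])
    # centre: min enclosing circle in plane
    e1=np.cross(nn,[0,0,1]);e1/=np.linalg.norm(e1);e2=np.cross(nn,e1)
    uv=np.c_[(w-c)@e1,(w-c)@e2];(cx,cy),r=cv2.minEnclosingCircle((uv*1000).astype(np.float32))
    print(n,best.sum(),len(q),"n",nn.round(3),"tilt",np.degrees(np.arccos(nn[2])),"az",np.degrees(np.arctan2(nn[1],nn[0])),"mean",c.round(4),"circ",(c+e1*cx/1000+e2*cy/1000).round(4),r)
    q=p[np.all((p>[.45,.15,.004])&(p<[.68,.35,.02]),1)]
    print("base rect",cv2.minAreaRect((q[:,:2]*1000).astype(np.float32)) if len(q)>5 else 0)
# heights
P=np.r_[pt,ps]
for x in np.arange(.2,1.0,.1):
    print(round(x,1),[(lambda z:round(float(np.percentile(z,98)),2) if len(z)>5 else -1)(P[(abs(P[:,0]-x)<.05)&(abs(P[:,1]-y)<.05)][:,2]) for y in np.arange(-.7,.45,.1)])
t=np.array([.3136,-.6254,.2133]);T=R.from_euler("xyz",[180,0,-63.37],degrees=True).as_matrix()
q=(P-t)@T
for z0 in(-.03,-.07,-.1,-.13,-.17):
    m=(abs(q[:,2]-z0)<.015)&(abs(q[:,0])<.13)&(abs(q[:,1])<.13);print(z0,m.sum(),(q[m].min(0)[:2].round(3),q[m].max(0)[:2].round(3)) if m.any() else 0)
```

```text
top 370 521 n [-0.402 -0.065  0.913] tilt 24.016711801746798 az -170.82101584593283 mean [0.553  0.259  0.1038] circ [0.5519 0.2595 0.1034] 30.762725830078125
base rect ((566.3687744140625, 249.8249969482422), (234.7544708251953, 189.70582580566406), 3.4324896335601807)
scene 90 184 n [-0.403 -0.014  0.915] tilt 23.761209159281083 az -177.95731568141747 mean [0.5525 0.2547 0.1031] circ [0.5514 0.2575 0.1027] 33.500125885009766
base rect ((566.9703369140625, 251.54115295410156), (189.92222595214844, 229.4657440185547), 86.9833755493164)
0.2 [0.13, 0.58, 0.68, 0.76, 0.78, 0.75, 0.69, 0.57, 0.52, 0.07, 0.07, 0.07]
0.3 [0.52, 0.59, 0.66, 0.71, 0.71, 0.38, 0.73, 0.66, 0.01, 0.08, 0.08, 0.08]
0.4 [0.34, 0.54, 0.01, 0.21, 0.35, 0.35, 0.04, 0.06, 0.04, 0.08, 0.08, 0.01]
0.5 [0.0, 0.01, 0.03, 0.03, 0.01, 0.04, 0.08, 0.09, 0.09, 0.1, 0.1, 0.0]
0.6 [0.05, 0.08, 0.02, 0.01, 0.01, 0.04, 0.16, 0.14, 0.17, 0.11, 0.11, 0.0]
0.7 [0.15, 0.24, 0.44, 0.05, 0.02, 0.03, 0.08, 0.0, 0.02, 0.03, 0.0, 0.15]
0.8 [0.47, 0.52, 0.43, 0.45, 0.1, 0.16, 0.17, 0.16, 0.07, 0.07, 0.0, 0.16]
0.9 [0.54, 0.54, 0.49, 0.46, 0.48, 0.13, 0.13, 0.08, 0.06, 0.07, 0.15, 0.34]
-0.03 406 (array([-0.13 , -0.025]), array([0.06 , 0.018]))
-0.07 183 (array([-0.083, -0.04 ]), array([0.084, 0.037]))
-0.1 1208 (array([-0.091, -0.041]), array([0.091, 0.038]))
-0.13 2487 (array([-0.092, -0.04 ]), array([0.093, 0.038]))
-0.17 443 (array([-0.052, -0.04 ]), array([0.039, 0.039]))
```

Request:
{"name": "apply_moves", "arguments": {"steps": [[50,[0,0,-40],[0,0,0.108]],[50,[0,0,-40],[0,0,0.108]],[50,[0,0,-40],[0,0,0.108]],[50,[0,0,-40],[0,0,0.108]],[50,[0,0,-40],[0,0,0.107]],[50,[-27,-23,0],[0,0,0]],[50,[-27,-23,0],[0,0,0]],[50,[-27,-23,0],[0,0,0]],[50,[-27,-23,0],[0,0,0]],[50,[-27,-23,0],[0,0,0]],[50,[-27,-23,0],[0,0,0]],[50,[-27,-23,0],[0,0,0]],[50,[-27,-23,0],[0,0,0]],[50,[-35,-2,0],[0,0,0]],[50,[-35,-2,0],[0,0,0]],[50,[-35,-2,0],[0,0,0]],[50,[-35,-2,0],[0,0,0]],[50,[-35,-2,0],[0,0,0]],[50,[-35,-2,0],[0,0,0]],[50,[0,0,0],[0,0,0]]], "grip_force": 15}}

```text
t: 2.9
ee_pos: [0.5411, -0.2124, 0.4142]
eef_rot: [-180.0, 0.0, -94.1]
contact_force: [0.4, -0.8, 0.1]
width: 0.05
```

Request:
{"name": "apply_moves", "arguments": {"steps": [[50,[-33,-3,0],[0,0,0]],[50,[-33,-3,0],[0,0,0]],[50,[-33,-3,0],[0,0,0]],[50,[-33,-3,0],[0,0,0]],[50,[-33,-3,0],[0,0,0]],[50,[0,0,40],[0,0,0]],[50,[0,0,40],[0,0,0]],[50,[0,0,40],[0,0,0]],[50,[0,0,40],[0,0,0]],[50,[0,0,40],[0,0,0]],[50,[0,0,0],[0,0,0]],[50,[0,0,0],[0,0,0]]]}}

```text
t: 4.1
ee_pos: [0.5683, -0.0524, 0.2147]
eef_rot: [180.0, -0.0, -94.3]
contact_force: [1.4, 0.5, 0.2]
width: 0.0499
```

Run:
```python
from h import *
im,d=cams.snapshot("scene"); cv2.imwrite("pics/s1.png",cv2.resize(im[130:250,220:360],(700,600),interpolation=cv2.INTER_CUBIC))
s=monitor.state();print(s["ee_pos"],s["eef_rot"],s["t"])
```

```text
[ 0.56904794 -0.05238976  0.21585739] [-1.79899578e+02 -6.02869819e-03 -9.42621619e+01] 4.15
```

View pics/s1.png

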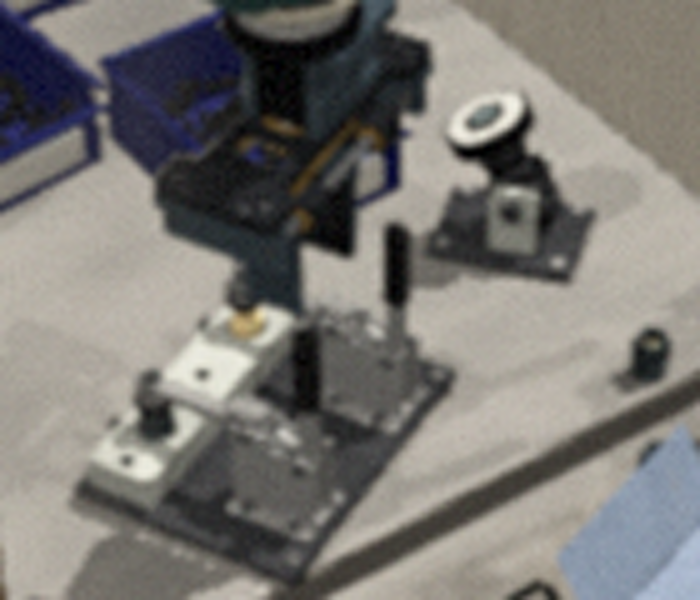

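The picture shows brass in the left station at (245,320) and the grey connector under the near right clamp at (155,415). The fingers are above the right handle at (305,350), so I'll go down and grip it.

Request:
{"name": "apply_moves", "arguments": {"steps": [[50,[-3,0,30],[0,0,0]],[50,[0,0,30],[0,0,0]],[50,[0,0,29],[0,0,0]],[50,[0,0,0],[0,0,0]],[10,[0,0,0],[0,0,0]],[10,[0,0,0],[0,0,0]],[10,[0,0,0],[0,0,0]],[10,[0,0,0],[0,0,0]],[10,[0,0,0],[0,0,0]]], "grip_force": 15}}

```text
t: 5.05
ee_pos: [0.5689, -0.0508, 0.1261]
eef_rot: [-179.9, -0.2, -94.2]
contact_force: [-3.2, -19.6, 7.2]
width: 0.0165
```

Request:
{"name": "apply_moves", "arguments": {"steps": [[10,[1.5,0,0],[0,0,0]],[10,[1,0,0],[0,0,0]],[10,[0,0,0],[0,0,0]]], "grip_force": 15}}

```text
t: 5.35
ee_pos: [0.5688, -0.0513, 0.1261]
eef_rot: [-179.9, 0.0, -94.3]
contact_force: [-1.1, 4.0, 7.7]
width: 0.0166
```

Request:
{"name": "apply_moves", "arguments": {"steps": [[10,[0,-6.5,0.3],[0,0,0]],[10,[0,-6.4,0.8],[0,0,0]],[10,[0,-6.4,1.3],[0,0,0]],[10,[0,-6.2,1.8],[0,0,0]],[10,[0,-6.1,2.3],[0,0,0]],[10,[0,-5.9,2.8],[0,0,0]],[10,[0,-5.6,3.2],[0,0,0]]]}}

```text
t: 6.05
ee_pos: [0.6116, -0.0546, 0.1132]
eef_rot: [-180.0, 0.0, -94.3]
contact_force: [-2.6, 1.3, 6.5]
width: 0.0169
```

Request:
{"name": "apply_moves", "arguments": {"steps": [[10,[0,-5.3,3.7],[0,0,0]],[10,[0,-5.0,4.1],[0,0,0]],[10,[0,-4.7,4.5],[0,0,0]],[10,[0,-4.3,4.8],[0,0,0]],[10,[0,-3.9,5.2],[0,0,0]],[10,[0,-3.5,5.5],[0,0,0]],[10,[0,-3.1,5.7],[0,0,0]],[10,[0,0,0],[0,0,0]],[10,[0,0,0],[0,0,0]]]}}

```text
t: 6.95
ee_pos: [0.6431, -0.057, 0.0803]
eef_rot: [-179.7, 0.0, -94.3]
contact_force: [6.9, 0.3, 2.5]
width: 0.0166
```

Request:
{"name": "apply_moves", "arguments": {"steps": [[45,[0,0,0],[0,0,0]],[45,[0,0,0],[0,0,0]],[45,[0,0,0],[0,0,0]],[45,[0,0,-20],[0,0,0]],[45,[0,0,-40],[0,0,0]],[45,[0,0,-40],[0,0,0]],[45,[0,0,-40],[0,0,0]],[45,[0,0,-40],[0,0,0]],[45,[0,0,0],[0,0,0]]]}}

```text
t: 7.85
ee_pos: [0.6431, -0.0573, 0.2648]
eef_rot: [-179.6, -0.0, -94.3]
contact_force: [-0.4, -0.3, 0.6]
width: 0.0448
```

Run:
```python
from h import *
full=np.ones((420,560),bool)
for n in("scene","top"):
    im,d=cams.snapshot(n); np.savez(f"{n}1.npz",im=im,d=d)
    if n=="scene": S=cv2.resize(im[150:250,225:325],(400,400),interpolation=cv2.INTER_CUBIC)
    else: T=cv2.resize(im[210:310,190:290],(400,400),interpolation=cv2.INTER_CUBIC)
    p=pts(n,d,full);p=p[np.all((p>[.42,-.08,.044])&(p<[.485,-.0,.075]),1)];print(n,len(p))
    if len(p):
        print(p.min(0).round(4),p.max(0).round(4),p.mean(0).round(4)); q=p[p[:,2]>.052]; print("mouth",len(q),q.mean(0).round(4),q.min(0).round(4),q.max(0).round(4)) if len(q) else 0
    p=pts(n,d,full);p=p[np.all((p>[.60,-.1,.06])&(p<[.70,-.02,.13]),1)];print("grip",p.mean(0).round(3) if len(p) else 0,p.min(0).round(3) if len(p) else 0,p.max(0).round(3) if len(p) else 0)
    for r in spotter.cut_out(n,"connector")[:3]: 
        w=pts(n,d,r["pixels"]);print(r["conf"],np.median(w,0).round(4) if len(w) else 0)
cv2.imwrite("pics/c2.png",np.hstack([S,T]));print(monitor.state()["ee_pos"])
```

```text
scene 48
[ 0.4419 -0.0579  0.0458] [ 0.466  -0.0299  0.0633] [ 0.4543 -0.0456  0.0534]
mouth 29 [ 0.4547 -0.0442  0.056 ] [ 0.4419 -0.0572  0.0522] [ 0.4644 -0.0299  0.0633]
grip [ 0.63  -0.062  0.111] [ 0.602 -0.072  0.09 ] [ 0.658 -0.05   0.13 ]
top 0
grip 0 0 0
0.72 [ 0.6483 -0.4771  0.0139]
[ 0.63995343 -0.0568303   0.25758329]
```

View pics/c2.png

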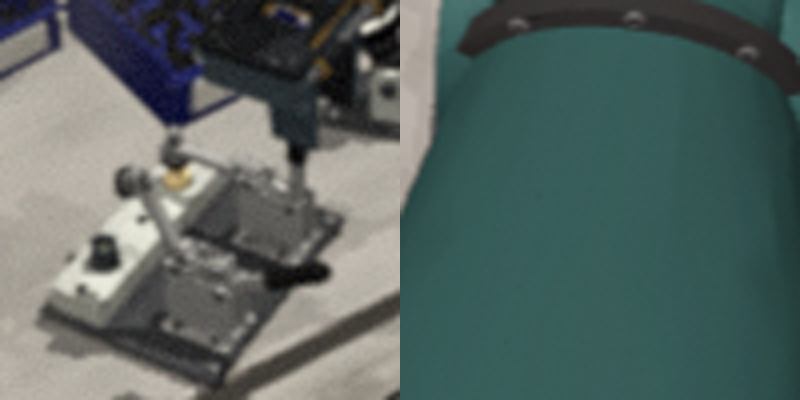

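The clamp is open: its grip lies back at (300,272) in the left half, its pad is up at (130,180), and the connector still stands in the bore at (103,250). I'll check the bar's clearance and the handle angle.

Run:
```python
from h import *
b=np.load("scene1.npz");d=b["d"];full=np.ones((420,560),bool)
p=pts("scene",d,full);yaw=np.radians(-4.3);ex=np.array([np.cos(yaw),np.sin(yaw)]);ey=np.array([-ex[1],ex[0]])
rel=p[:,:2]-[.4538,-.042];q=np.c_[rel@ex,rel@ey,p[:,2]]*1000
m=(abs(q[:,1])<20)&(q[:,2]>62)&(q[:,2]<185)&(q[:,0]<200)&(q[:,0]>-30)
w=q[m];
for lo in range(60,185,12):
    s=w[(w[:,2]>=lo)&(w[:,2]<lo+12)]
    if len(s): print(lo,len(s),s[:,0].round().min(),s[:,0].max().round(),s[:,1].min().round(),s[:,1].max().round())
g=w[(w[:,0]>130)];c=g.mean(0);v=np.linalg.svd(g-c)[2][0];print(c,v,np.degrees(np.arctan2(abs(v[0]),abs(v[2]))))
s=monitor.state();print(s["t"],s["ee_pos"])
```

```text
60 58 -4.0 129.0 -18.0 13.0
72 80 65.0 146.0 -18.0 10.0
84 83 63.0 169.0 -16.0 9.0
96 53 53.0 189.0 -14.0 6.0
108 45 45.0 198.0 -15.0 4.0
120 43 30.0 200.0 -15.0 6.0
132 29 19.0 50.0 -14.0 3.0
144 37 21.0 56.0 -13.0 4.0
[168.78678366  -6.46454304 104.82530728] [-0.8208721   0.01021313 -0.57102074] 55.176485191883295
8.05 [ 0.63995343 -0.0568303   0.25758329]
```

The handle sits at only about 0.9–0.95 rad, because it slid back on release, and the bar is not fully up. I'll close the fingers and press the grip further down from above.

Request:
{"name": "apply_moves", "arguments": {"steps": [[0,[0,0,0],[0,0,0]],[0,[0,0,30],[0,0,0]],[0,[0,0,40],[0,0,0]],[0,[0,0,30],[0,0,0]],[0,[0,0,20],[0,0,0]],[0,[0,0,6],[0,0,0]],[0,[0,0,6],[0,0,0]],[0,[0,0,6],[0,0,0]],[0,[0,0,6],[0,0,0]],[0,[0,0,0],[0,0,0]]]}}

```text
t: 9.05
ee_pos: [0.6407, -0.0569, 0.1148]
eef_rot: [180.0, -0.0, -94.2]
contact_force: [0.5, -0.9, 1.3]
width: 0.001
```

Request:
{"name": "apply_moves", "arguments": {"steps": [[0,[0,0,3],[0,0,0]],[0,[0,0,3],[0,0,0]],[0,[0,0,2],[0,0,0]],[0,[0,0,0],[0,0,0]]]}}

```text
t: 9.45
ee_pos: [0.6403, -0.0569, 0.1065]
eef_rot: [179.9, 0.0, -94.3]
contact_force: [-0.1, -0.0, 0.5]
width: 0.0003
```

```bash
cat > bar.py <<'E'
from h import *
im,d=cams.snapshot("scene");np.savez("scene2.npz",im=im,d=d);full=np.ones((420,560),bool)
p=pts("scene",d,full);yaw=np.radians(-4.3);ex=np.array([np.cos(yaw),np.sin(yaw)]);ey=np.array([-ex[1],ex[0]])
rel=p[:,:2]-[.4538,-.042];q=np.c_[rel@ex,rel@ey,p[:,2]]*1000
m=(abs(q[:,1])<20)&(q[:,2]>62)&(q[:,2]<185)&(q[:,0]<200)&(q[:,0]>-30)
w=q[m]
for lo in range(60,185,12):
    s=w[(w[:,2]>=lo)&(w[:,2]<lo+12)]
    if len(s): print(lo,len(s),s[:,0].round().min(),s[:,0].max().round(),s[:,1].min().round(),s[:,1].max().round())
cv2.imwrite("pics/bar%d.png"%(100*monitor.state()["t"]),cv2.resize(im[165:245,230:330],(800,640),interpolation=cv2.INTER_CUBIC)[:600]);print(monitor.state()["t"],monitor.state()["ee_pos"])
E
python3 bar.py; ls pics
```

```text
60 63 65.0 143.0 -19.0 14.0
72 93 66.0 172.0 -17.0 11.0
84 85 72.0 197.0 -17.0 8.0
96 27 72.0 199.0 -12.0 2.0
108 21 69.0 200.0 -12.0 2.0
120 20 69.0 198.0 -14.0 6.0
132 23 64.0 199.0 -18.0 3.0
144 37 57.0 200.0 -17.0 6.0
156 30 58.0 83.0 -18.0 8.0
9.5 [ 0.64028163 -0.05688523  0.10657941]
bar950.png
c2.png
crop1.png
s1.png
scene0.png
top0.png
```

Request:
{"name": "apply_moves", "arguments": {"steps": [[0,[0,0,-30],[0,0,0]],[0,[0,0,-40],[0,0,0]],[0,[0,0,-40],[0,0,0]],[45,[0,0,-30],[0,0,0]],[45,[0,37,0],[0,0,0]],[45,[0,37,0],[0,0,0]],[45,[0,37,0],[0,0,0]],[45,[0,37,0],[0,0,0]],[45,[0,38,0],[0,0,0]],[45,[0,0,0],[0,0,0]],[45,[0,0,0],[0,0,0]]]}}

```text
t: 10.6
ee_pos: [0.4549, -0.0431, 0.2472]
eef_rot: [-180.0, -0.0, -94.3]
contact_force: [0.4, -0.6, 0.8]
width: 0.0451
```

```bash
python3 bar.py
```

```text
60 71 68.0 148.0 -20.0 12.0
72 90 65.0 170.0 -20.0 10.0
84 106 70.0 199.0 -15.0 9.0
96 32 72.0 200.0 -12.0 4.0
108 14 68.0 81.0 -11.0 3.0
120 14 68.0 80.0 -9.0 4.0
132 14 60.0 81.0 -12.0 2.0
144 35 56.0 94.0 -14.0 3.0
156 31 58.0 84.0 -11.0 8.0
10.65 [ 0.45564718 -0.04319044  0.2472628 ]
```

Request:
{"name": "apply_moves", "arguments": {"steps": [[45,[0,1.5,35],[0,0,0]],[45,[0,0,35],[0,0,0]],[45,[0,0,35],[0,0,0]],[45,[0,0,30],[0,0,0]],[45,[0,0,25],[0,0,0]],[45,[0,0,20],[0,0,0]],[45,[0,0,15],[0,0,0]],[45,[0,0,11],[0,0,0]],[45,[0,0,0],[0,0,0]],[45,[0,0,0],[0,0,0]]]}}

```text
t: 11.65
ee_pos: [0.4542, -0.0431, 0.0411]
eef_rot: [180.0, 0.0, -94.2]
contact_force: [0.2, 1.1, 0.5]
width: 0.0449
```

```bash
python3 bar.py|tail -1; ls -t pics|head -1
```

```text
11.7 [ 0.45439183 -0.04310655  0.04141436]
bar1170.png
```

View pics/bar1170.png

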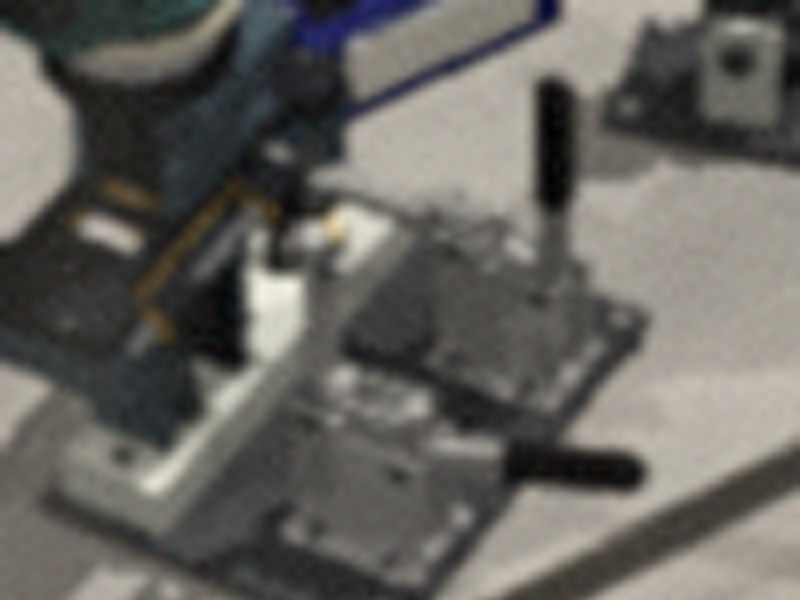

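Request:
{"name": "apply_moves", "arguments": {"steps": [[18,[0,0,0],[0,0,0]],[18,[0,0,0],[0,0,0]],[18,[0,0,0],[0,0,0]],[18,[0,0,0],[0,0,0]]], "grip_force": 12}}

```text
t: 12.1
ee_pos: [0.4541, -0.043, 0.0413]
eef_rot: [-180.0, -0.0, -94.3]
contact_force: [-0.2, -0.0, 4.5]
width: 0.0231
```

The picture shows the left handle upright at (555,140) and the right one lying back at (575,465), with the fingers round the connector. The width reads 23.1 mm with no side force, so I'll draw it out.

Request:
{"name": "apply_moves", "arguments": {"steps": [[18,[0,0,0],[0,0,0]],[18,[0,0,-5],[0,0,0]],[18,[0,0,-5],[0,0,0]],[18,[0,0,-10],[0,0,0]],[18,[0,0,-25],[0,0,0]],[18,[0,0,-35],[0,0,0]],[18,[0,0,-40],[0,0,0]],[18,[0,0,-40],[0,0,0]],[18,[0,0,-40],[0,0,0]],[18,[0,0,0],[0,0,0]],[18,[0,0,0],[0,0,0]]], "grip_force": 18}}

```text
t: 13.2
ee_pos: [0.4539, -0.0431, 0.242]
eef_rot: [-179.9, -0.0, -94.3]
contact_force: [-0.0, 0.9, -0.8]
width: 0.0229
```

Run:
```python
from h import *
s=monitor.state();p=s["ee_pos"];r=R.from_euler("xyz",s["eef_rot"],degrees=True);print(s["width"],p,s["qpos"].round(1))
im,d=cams.snapshot("scene");np.savez("scene3.npz",im=im,d=d)
c=cams.calibration("scene");Ti=np.linalg.inv(c["T"]);h=Ti@np.r_[p,1];u=int(c["fx"]*h[0]/h[2]+c["cx"]);v=int(c["fy"]*h[1]/h[2]+c["cy"]);print(u,v)
cv2.imwrite("pics/held.png",cv2.resize(im[v-40:v+35,u-50:u+50],(800,600),interpolation=cv2.INTER_CUBIC))
# goal: several candidate yaws about axis
lens=np.array([.5518,.259,.104]);az=np.radians(-173);ti=np.radians(25);ax=np.array([np.sin(ti)*np.cos(az),np.sin(ti)*np.sin(az),np.cos(ti)])
foot=lens+.06*ax;tcp=foot+.0145*ax   # foot 14.5mm beyond TCP along tool z
z=-ax;rot,_=R.align_vectors([z],[r.as_matrix()[:,2]]) # minimal tilt
G=rot*r;dp=r.inv().apply(tcp-p)
print("tcp goal",tcp.round(4),"delta tool mm",(dp*1000).round(1),"rotvec tool",(r.inv()*G).as_rotvec().round(4),"world d",(tcp-p).round(4))
```

```text
0.022926218658963042 [ 0.4539409  -0.04305437  0.24196238] [ -8.3  -3.5 125.8   0.   57.6  85.9]
246 165
tcp goal [0.5205 0.2552 0.1715] delta tool mm [-302.3  -44.2   70.5] rotvec tool [ 0.4257 -0.0853  0.    ] world d [ 0.0666  0.2982 -0.0704]
```

View pics/held.png

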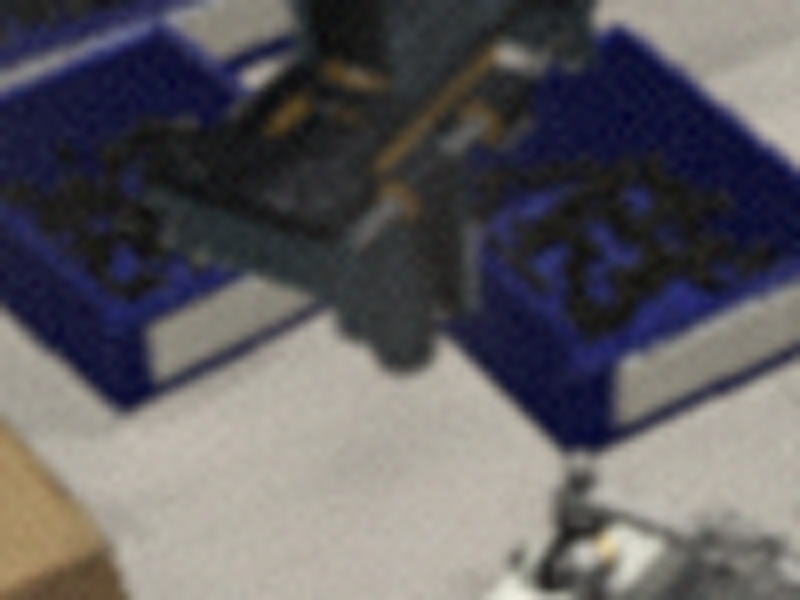

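The connector's round dark foot shows below the fingers at (405,355). I'll carry it over to the camera and tilt it there.

Request:
{"name": "apply_moves", "arguments": {"steps": [[18,[-15,-2,0],[0,0,0]],[18,[-25,-4,0],[0,0,0]],[18,[-30,-4.4,0],[0,0,0]],[18,[-30,-4.4,0],[0,0,0]],[18,[-30,-4.4,0],[0,0,0]],[18,[-30,-4.4,0],[0,0,0]],[18,[-30,-4.4,0],[0,0,0]],[18,[-30,-4.4,0],[0,0,0]],[18,[-30,-4.4,0],[0,0,0]],[18,[-25,-4,0],[0,0,0]],[18,[-15,-2,0],[0,0,0]],[18,[-12,-1.5,0],[0,0,0]],[18,[0,0,0],[0.071,-0.0142,0]],[18,[0,0,0],[0.071,-0.0142,0]],[18,[0,0,0],[0.071,-0.0142,0]],[18,[0,0,0],[0.071,-0.0142,0]],[18,[0,0,0],[0.071,-0.0142,0]],[18,[0,0,0],[0.071,-0.0143,0]],[18,[0,0,0],[0,0,0]],[18,[0,0,0],[0,0,0]]]}}

```text
t: 15.25
ee_pos: [0.5201, 0.2546, 0.2408]
eef_rot: [-155.7, 4.7, -93.2]
contact_force: [-0.4, 0.3, -0.3]
width: 0.0231
```

```bash
cat > goal.py <<'E'
from h import *
s=monitor.state();p=s["ee_pos"];r=R.from_euler("xyz",s["eef_rot"],degrees=True);print(s["t"],s["width"],p,s["qpos"].round(1))
lens=np.array([.5518,.259,.104]);az=np.radians(-173);ti=np.radians(25);ax=np.array([np.sin(ti)*np.cos(az),np.sin(ti)*np.sin(az),np.cos(ti)])
tcp=lens+.0745*ax
rot,_=R.align_vectors([-ax],[r.as_matrix()[:,2]])
print("delta tool mm",(r.inv().apply(tcp-p)*1000).round(1),"rotvec",(r.inv()*rot*r).as_rotvec().round(4))
E
python3 goal.py
```

```text
15.25 0.023100128109364532 [0.52011713 0.25455941 0.24077164] [ 27.7   0.6 124.9 -16.1  32.2 133.9]
delta tool mm [ 5.  28.1 63.1] rotvec [ 0.004  -0.0006 -0.    ]
```

Request:
{"name": "apply_moves", "arguments": {"steps": [[18,[1,6,13],[0,0,0]],[18,[1,6,13],[0,0,0]],[18,[1,6,13],[0,0,0]],[18,[1,5,12],[0,0,0]],[18,[1,5,12],[0.004,0,0]],[18,[0,0,0],[0,0,0]],[18,[0,0,0],[0,0,0]],[18,[0,0,0],[0,0,0]]]}}

```text
t: 16.05
ee_pos: [0.5213, 0.2557, 0.1723]
eef_rot: [-155.3, 4.8, -93.2]
contact_force: [0.9, 0.6, 0.3]
width: 0.0227
```

```bash
python3 goal.py
python3 - <<'E'
from h import *
a=np.load("top0.npz");g=a["im"].max(2)<105
p=pts("top",a["d"],g);q=p[np.all((p>[.5,.19,.0])&(p<[.66,.30,.02]),1)]
print(len(q),cv2.minAreaRect((q[:,:2]*1000).astype(np.float32)))
im,d=cams.snapshot("scene");np.savez("scene4.npz",im=im,d=d)
cv2.imwrite("pics/fin.png",cv2.resize(im[115:190,280:380],(800,600),interpolation=cv2.INTER_CUBIC))
w=pts("scene",d,np.ones(d.shape,bool));s=monitor.state();r=R.from_euler("xyz",s["eef_rot"],degrees=True)
L=r.inv().apply(w-s["ee_pos"])*1000
m=(np.hypot(L[:,0],L[:,1])<22)&(L[:,2]>2)&(L[:,2]<40)
k=L[m];print("below tips",len(k));
for z in range(2,40,3):
    n=k[(k[:,2]>=z)&(k[:,2]<z+3)]
    if len(n):print(z,len(n),n.min(0).round(1),n.max(0).round(1))
for t in("camera_head",):
    for o in spotter.cut_out("scene",t)[:2]: print(t,o["conf"],o["box"])
E
```

```text
16.05 0.022673945896559227 [0.52128404 0.25570879 0.17225594] [ 27.8   7.1 126.9 -21.9  23.9 140.5]
delta tool mm [0.6 0.9 0.3] rotvec [-0.0025  0.0005  0.    ]
730 ((563.70361328125, 244.9208221435547), (125.82457733154297, 101.9036636352539), 4.631811141967773)
below tips 20
2 1 [ 10.9 -13.4   2.2] [ 10.9 -13.4   2.2]
5 6 [ -6.1 -15.2   5.4] [13.8  0.4  7.8]
8 5 [-5.3 -9.   9.1] [16.7  9.3 10.7]
11 6 [ -2.4 -11.6  11.3] [13.6 -1.3 13.8]
14 2 [-6.6 -5.8 14.1] [10.2 -2.9 14.4]
camera_head 0.59 [308.2, 148.3, 24.0, 24.4]
```

View pics/fin.png

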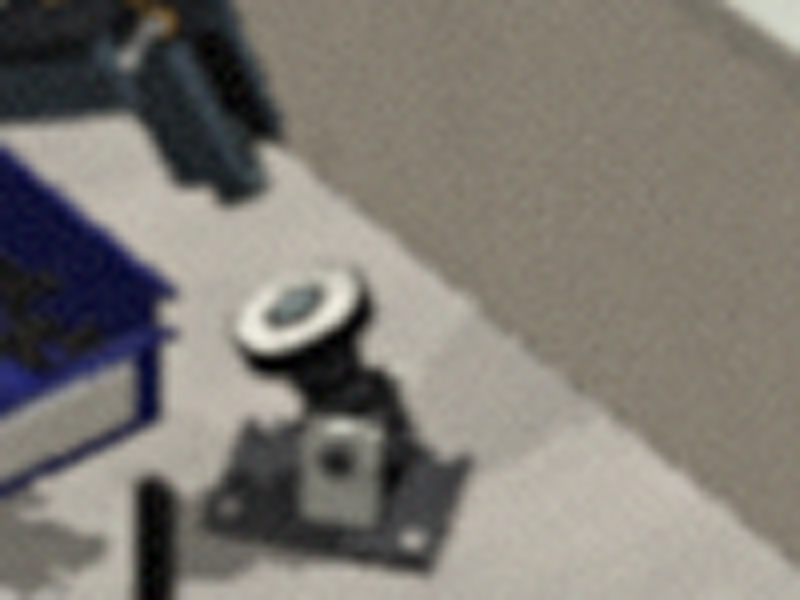

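The connector's foot at (235,190) faces the lens at (297,305), on its axis and clear of it. The foot reaches about 14.5 mm past the fingertips, as planned. I'll make a last small correction and let it settle.

Request:
{"name": "apply_moves", "arguments": {"steps": [[18,[0.5,0.8,0.3],[-0.002,0,0]],[18,[0,0,0],[0,0,0]],[18,[0,0,0],[0,0,0]],[18,[0,0,0],[0,0,0]],[18,[0,0,0],[0,0,0]]]}}

```text
t: 16.65
ee_pos: [0.5203, 0.2551, 0.1712]
eef_rot: [-155.4, 4.7, -93.2]
contact_force: [0.7, -0.4, -0.2]
width: 0.0226
```

```bash
python3 goal.py; python3 -c "
from h import *
print(monitor.state()['dq'].round(2)); print(manip.sign_off())"
```

```text
16.65 0.022643820593488115 [0.52034594 0.25511729 0.17119733] [ 27.8   7.1 127.  -21.7  23.9 140.3]
delta tool mm [-0.1 -0.3 -0.2] rotvec [-0.0001  0.0002  0.    ]
[ 0.06  0.11 -0.03  0.06  0.12  0.06]
the job is handed in; nothing more can be done
None
```

I threw back the right clamp, drew the grey connector out of its bore and held it in front of the tilted lens. I handed the job in at 16.65 s; no verdict is reported.

- **Clamp:** on the first release the handle slipped back to about 0.9–0.95 rad, with the bar not fully up. I pressed it down again with closed fingers; afterwards the depth data showed the bar upright, and it stayed there. I did not measure the final handle angle.
- **Final pose:** the arm was within 0.5 mm and 0.001 rad of the goal pose and at rest. The grip was steady at 22.6 mm with 18 N commanded. The goal puts the foot 60 mm from the glass; depth points put the foot about 14.5 mm past the fingertips, as planned.
- **Lens axis:** the two cameras agreed on the lens centre to about 2 mm. Their estimates of the tilt direction differed, at −171° and −178°; I used −173°. A few degrees of error there shifts the foot by about 1–2 mm.
- **Connector tilt in the fingers:** I could judge this only roughly; it looked straight in the last picture.
- **Master plug and bench:** the last picture showing the nest, taken just before the connector was gripped, had the left handle upright and brass under its pad. Nothing else was touched as far as I could see. I did not measure the other things again at the end.

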